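# Drain a grater insert and snap it into the slicer's insert rack

### The arm

A 7-joint arm with a two-finger parallel gripper is mounted at the origin on the work surface. World frame = base frame: x ahead of the robot, y to its left, z up, the work surface at z = 0. Lengths are in m, angles in degrees, forces in N, time in s.
With the tool pointing down it reaches from about 0.4 to 0.85 m from the base axis. Payload 6.9 kg.
Tool frame: the origin (TCP) lies midway between the tips of the shut fingers; the grasp point (between the pads) lies 19 mm behind it; z points along the fingers, y is the line along which they close (so a half turn about z gives the same grasp; the last joint's range is limited). The gripper opens to 85 mm and grips with 20 to 120 N. Pads are 22 mm wide; open, the fingers measure 114 mm over their backs; the gripper's body (76 mm by 85 mm) begins 54 mm behind the grasp point. The pads swing forward as they close: fully open they stand 13 mm farther back than shut.
Start: joints at [72.164, 29.078, -13.613, 85.955, 7.202, 65.827, -8.869], TCP at [0.253, -0.571, 0.231] pointing down, gripper open.
Joint ranges: [-176.47, 176.47], [-13.61, 117.27], [-81.72, 77.17], [0.22, 143.17], [-87.28, 267.28], [10, 112.55], [-165.47, 165.47]. Speed limits (degrees/s): [136.94, 136.94, 180, 180, 180, 180, 180].

### API

Orientations are given as a 3x3 rotation matrix whose columns are the frame's x, y, z axes.
In Python, from workcell import telemetry, imaging, r gives the robot as it stands.
- The arm moves only by the tool jog_arm, never from a script. Its argument "targets" is a list of rows, each a list of 5 numbers: the opening, from 0 (shut) to 1 (fully open), then the shift along the tool's x, y, z as a fraction of full scale, then the turn about the tool's z as a fraction of full scale. In form: [[jaw, tx, ty, tz, yaw], ...]. A call has 1 to 5 rows; each row is the pose to reach, as a shift and turn from the pose commanded when the call began, along the tool's axes at that moment, turning the shorter way round; what a row does not reach only later rows make up. Full scale, the value 1, is 100 mm for a shift and 180 degrees for a turn. A row lasts 1/10 s, in which the tool goes at most 50 mm and 8.59 degrees, less where a joint would pass 70% of its speed; a pose out of reach is approached as far as the arm can. A call with a number of a shift or a turn outside -1 to 1 is refused whole. A call with a gripper value outside its range is refused whole. The fingers move at their own pace and stop on an object; the grip force is fixed at half the most. Time passes only in rows, so rows that repeat a pose let the fingers close. It gives the time, the measured TCP pose, the force, the opening and the grip force at its end, in the units of the state.
- telemetry.get_state(): the state, without advancing time (a new reading comes with each control period).
- imaging.read_camera(name): name is "scene" or "top" or "wrist"; returns the picture (400x640x3 uint8, red, green, blue); there is no depth.
- imaging.camera_info(name): a dict with "fovy" (degrees; the focal length in pixels is half the picture's height over the tangent of half this angle, whatever the lens; pixels are square), "cx", "cy" (the principal point, pixels), "eye" and "orientation" of the camera in the world. Camera axes: x right, y down, z forward; pixel columns grow to the right and rows downward; lengths in m; the calibration is good to about 2 mm. A picture is of the moment at which its call begins: read the wrist's pose just before it. camera_info takes no time and is no camera call; for the wrist camera it gives the pose at the moment of the call.
- r.hand_in(): hands the job in; it is judged then, once.
The state is a dict: "clock": time; "joint_pos": joint angles; "qvel": joint speeds; "effort": joint torques, N m; "tool_pos": TCP position; "orientation": TCP orientation; "ft_force": force on the tool from outside, world axes, zero at the start; "wrist_torque": the same for the moment, N m; "finger_gap": finger opening in m; "gripper_force": force on a finger pad.
Only numpy, scipy, OpenCV 4.12 (cv2) and the standard library are available. Lean on these libraries where they do the work, as an engineer would, in place of code of your own. Each camera call takes 0.05 s, during which the arm holds its last target. There are 200 camera calls.

### The job

The rinsed grater insert lies flat on the worktop. Lean it foot down in the wire draining stand and let go so that it can drip off for a moment, then take it again by its ribbed grip end and push it, grip end up, down into the empty spring-clip slot of the insert rack until it is fully home, and leave it there. Leave the two inserts already in the rack, the slicer's hand guard and the spice jar where they are.

Things in the scene. Friction and masses are not known exactly. Their poses are not given: they have to be found in the camera images.
- insert_mid (a point): centre of the loose grater insert: rigid grey plastic panel 130 long x 60 wide x 12 mm thick, about 0.11 kg, with a perforated steel plate in the middle; lies flat on the worktop at the start. x: along its length from foot end to grip end; y: across its width; z: its thickness (up at the start). Either face may face either way in the rack.
- insert_grip (a point): middle of the insert's ribbed grip bar, 53 mm from insert_mid along +x, same axes: the last 24 mm of the panel at the grip end, solid, 60 mm wide and 12 mm thick; can be pinched across the thickness. The grip end face is 12 mm farther along +x.
- insert_foot (a point): centre of the end face of the insert's foot, 65 mm from insert_mid along -x, same axes. The foot bar is 16 mm long, 12 mm thick, its end half-round; above it, 16 to 32 mm from the end, a groove on both faces leaves 7 mm thickness.
- stand_seat (a point): wire draining stand on a 120 x 74 mm drip tray, fixed, 82 mm tall: middle of the V, 24 mm above the worktop, where back and ledge meet at 90 degrees. z up, y level along the V, x level, front to back. The back rises 45 degrees towards +x for 80 mm; the ledge rises 45 degrees towards -x for 26 mm and ends in a 7 mm lip. Both are pairs of wires at y = +-21 mm.
- stand_top (a point): middle of the upper end of the stand's sloping back, 80 mm up the slope from stand_seat, same axes. The insert leaning in the V with its foot on the ledge slopes at 45 degrees, its foot centre 6 mm off stand_seat square to the back, and its last 50 mm at the grip end stick out beyond this point, free in front and behind.
- slot_free_floor (a point): the one empty slot of three in the insert rack (wooden tray 196 x 108 mm, fixed; slots 60 mm apart in a row along x): centre of the floor on which the insert's foot must rest, 18 mm above the worktop. x: across the slot (the insert's thickness); y: along it (the insert's width); z up.
- slot_free_mouth (a point): mouth of the same slot, 56 mm above its floor, same axes. White end posts with channels guide the insert's long edges: 65 mm between posts, 15 mm between channel lips, flared about 3 mm wider per side at the mouth.
- slot_free_clips (a point): between the empty slot's two steel leaf springs, where they close to a 7 mm gap, 24 mm above the floor, same axes. They flare out above: the rounded foot meets them when about 25 mm above the floor and must be pushed down between them with about 6 to 15 N (its weight is not enough); they snap into the groove when the foot is on the floor.
- insert_b_foot (a point): an insert standing in its slot of the rack (same size, 130 mm tall): centre of its foot; stays where it is
- insert_c_foot (a point): the other insert standing in its slot of the rack (same size, 130 mm tall): centre of its foot; stays where it is
- jar: bystander: spice jar, 44 mm across, 95 mm tall; origin at the middle of its underside
- guard: bystander: the slicer's hand guard, a 76 mm disc with a knob, 58 mm tall; origin at the middle of its underside
Not all that is in view belongs to the job. What is shaped like the part that bears insert_mid but red is not meant.

How it is judged (in metres and radians):
On the way:
1. the insert leans foot down in the draining stand, let go by the fingers (distance between insert_foot and stand_seat below 0.022 m and angle between insert_mid's own x axis and vertical between 0.6 and 1 rad and contact force between the fingers and insert below 0.05 N), for 0.5 s.
At the end, for the whole second after the job is handed in: the insert stands grip end up in the empty slot, its foot on the slot's floor to within 3.5 mm and centred within 6 mm, upright within 7 degrees, let go and at rest (z of insert_foot in the frame of slot_free_floor between -0.003 and 0.0035 m and horizontal distance between insert_foot and slot_free_floor below 0.006 m and angle between insert_mid's own x axis and vertical below 0.12 rad and contact force between the fingers and insert below 0.05 N and linear speed of insert below 0.01 m/s); the robot touches nothing.
It fails at once if an insert that was already in the rack is shifted by more than 8 mm (distance of any of insert_b_foot, insert_c_foot from where it was at the start of the episode above 0.008 m).
It fails at once if the hand guard or the spice jar is pushed by more than 25 mm (distance of any of guard, jar from where it was at the start of the episode above 0.025 m).
It also fails if it takes over 58 s, if anything falls off the work surface, if the arm or the gripper's body presses on something with over 40 N, if the wrist force passes 120 N, or if a joint passes its speed limit or range.

## Working session

There is one attempt and no reset: what is moved stays moved. The work goes in short steps, Python scripts to look and compute and a tool call to move; the robot and the scene stay as the last step left them, time stands still between calls to the robot, and variables do not carry over. Pictures are saved under pics/ and viewed, at most 10 in all, crops included, and the job is handed in when it is done.

Besides the shell and the picture viewer there is one more tool, called after "Request:" as name([rows], argument=value, ...), one row to a line, values as JSON. jog_arm: Moves the arm, as the interface text tells. Shift numbers are shares of 100 mm and turn numbers shares of 180 degrees, none past 1 either way. Its arguments: {"type":"object","properties":{"targets":{"type":"array","items":{"type":"array","items":{"type":"number","minimum":-1,"maximum":1}}}},"required":["targets"]}

```bash
mkdir -p pics; ls; cat > h.py <<'E'
import numpy as np, cv2, json
from workcell import telemetry, imaging, r
def ray(info,u,v):
    f=200/np.tan(np.radians(info["fovy"])/2)
    d=np.array(info["orientation"])@np.array([(u-info["cx"])/f,(v-info["cy"])/f,1.0])
    return np.array(info["eye"]),d
def plane(info,u,v,z):
    e,d=ray(info,u,v); return e+d*(z-e[2])/d[2]
def proj(info,p):
    f=200/np.tan(np.radians(info["fovy"])/2)
    q=np.array(info["orientation"]).T@(np.array(p)-info["eye"]); return info["cx"]+f*q[0]/q[2],info["cy"]+f*q[1]/q[2]
def tri(i1,a,i2,b):
    e1,d1=ray(i1,*a);e2,d2=ray(i2,*b)
    s=np.linalg.lstsq(np.c_[d1,-d2],e2-e1,rcond=None)[0]
    p,q=e1+s[0]*d1,e2+s[1]*d2
    return (p+q)/2,np.linalg.norm(p-q)
def snap(cam,name):
    im=imaging.read_camera(cam); cv2.imwrite(f"pics/{name}.png",im[:,:,::-1]); return im
E
python3 - <<'E'
from h import *
np.set_printoptions(precision=4,suppress=True)
for c in("scene","top","wrist"):
    print(c,imaging.camera_info(c)); snap(c,c+"0")
s=telemetry.get_state();print(s)
E
```

```text
pics
scene {'fovy': 52.84173565749588, 'cx': 322.907045240388, 'cy': 194.8179247323384, 'eye': array([0.9894, 0.0561, 0.8151]), 'orientation': array([[-0.126 ,  0.8356, -0.5347],
       [ 0.9919,  0.0976, -0.0812],
       [-0.0156, -0.5406, -0.8411]])}
top {'fovy': 47.34036708927654, 'cx': 313.4965787913656, 'cy': 200.19150056005222, 'eye': array([0.4747, 0.0017, 1.1243]), 'orientation': array([[ 0.0165, -0.9984,  0.0547],
       [-0.9999, -0.0163,  0.0037],
       [-0.0028, -0.0547, -0.9985]])}
wrist {'fovy': 70.2707176458426, 'cx': 321.65632972926056, 'cy': 200.0899501023819, 'eye': array([ 0.3224, -0.5402,  0.3725]), 'orientation': array([[ 0.4049, -0.8724, -0.2737],
       [-0.9144, -0.3867, -0.1201],
       [-0.0011,  0.2989, -0.9543]])}
{'clock': 0.15, 'joint_pos': array([ 72.1641,  29.1151, -13.6103,  85.9965,   7.2022,  65.8291,
        -8.8689]), 'qvel': array([ 0.1408, -0.1311, -0.0255, -0.1657, -0.0324,  0.0363, -0.0942]), 'effort': array([ -0.0047, -62.1013,  -2.1906, -24.9841,   0.0125,   0.0092,
        -0.    ]), 'tool_pos': array([ 0.2528, -0.5712,  0.2306]), 'orientation': array([[ 0.9144,  0.4049, -0.0006],
       [ 0.4049, -0.9144,  0.0013],
       [-0.    , -0.0014, -1.    ]]), 'ft_force': array([ 0.0661,  0.2379, -0.1832]), 'wrist_torque': array([-0.0056,  0.0095,  0.0359]), 'gripper_force': 0.0, 'finger_gap': 0.08527834759166382}
```

View pics/top0.png

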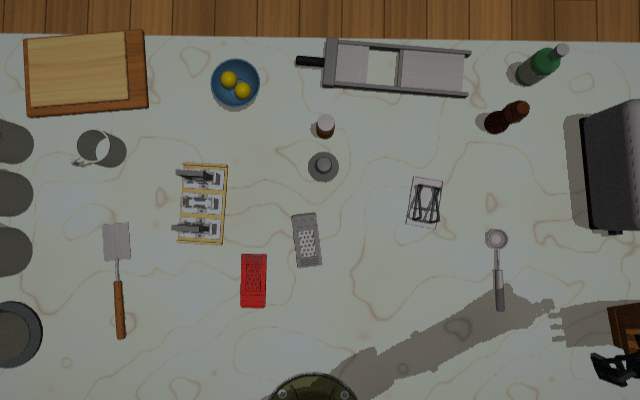

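View pics/scene0.png

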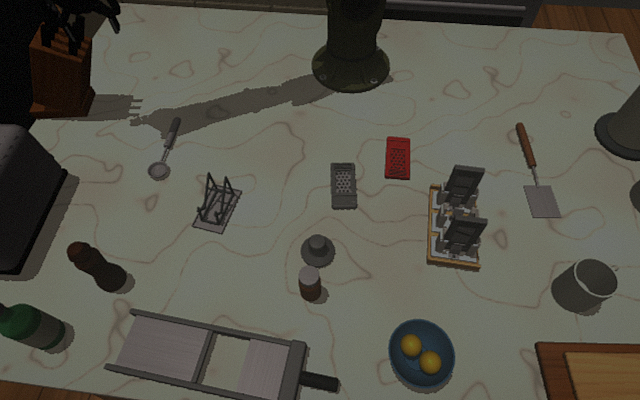

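```bash
python3 - <<'E'
from h import *
t=cv2.imread("pics/top0.png");s=cv2.imread("pics/scene0.png")
def c(im,x,y,w,h,W=400,H=300): return cv2.resize(im[y:y+h,x:x+w],(W,H),interpolation=cv2.INTER_CUBIC)
m=np.vstack([np.hstack([c(t,275,205,80,60)*1,c(t,385,170,80,60)]),np.hstack([c(s,180,160,80,80,400,400)[:300],c(s,305,145,80,60)])])
m=np.clip(m.astype(float)*1.5,0,255).astype(np.uint8)
cv2.imwrite("pics/m1.png",m)
m=np.hstack([c(t,160,150,80,110,400,550),c(s,420,160,75,110,375,550)])
cv2.imwrite("pics/m2.png",np.clip(m.astype(float)*1.5,0,255).astype(np.uint8))
E
```

```text
(no output)
```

View pics/m1.png

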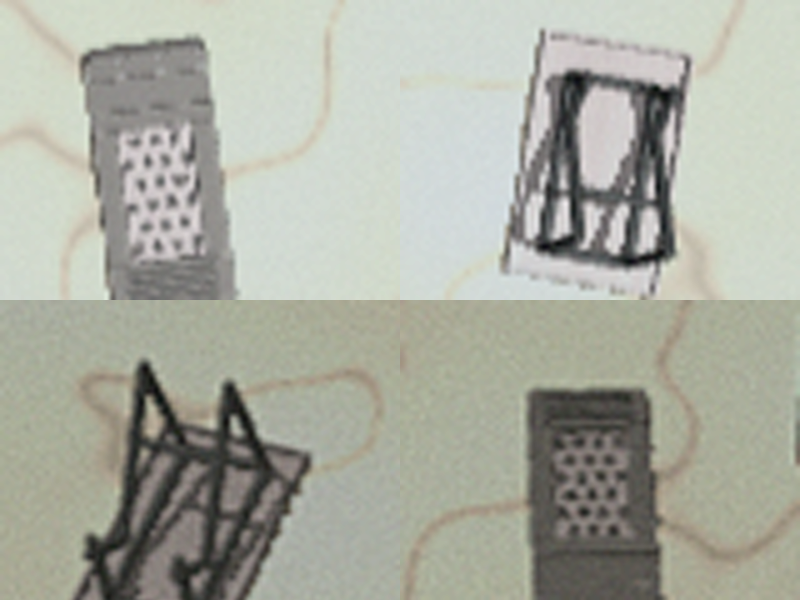

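View pics/m2.png

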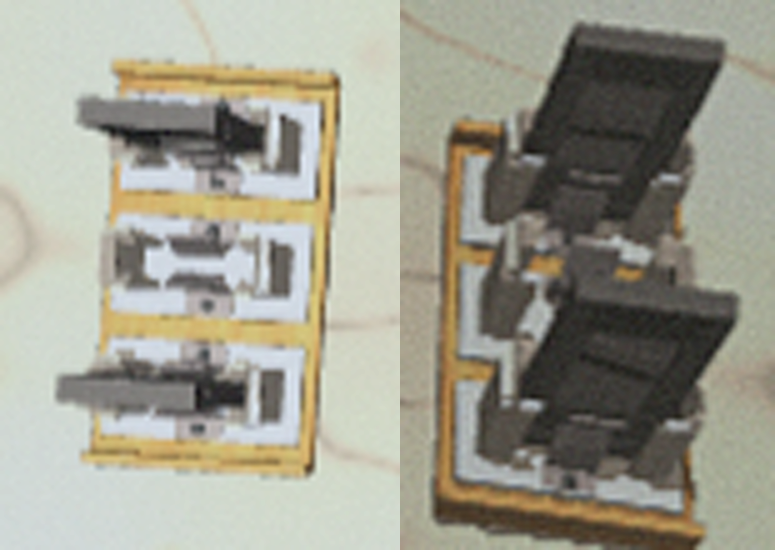

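```bash
python3 - <<'E'
from h import *
np.set_printoptions(precision=4,suppress=True)
im=cv2.imread("pics/top0.png").astype(int); I=imaging.camera_info("top")
def rect(mask,x,y,w,h,z,n):
    m=np.zeros(mask.shape,np.uint8); m[y:y+h,x:x+w]=mask[y:y+h,x:x+w]*255
    m=cv2.morphologyEx(m,cv2.MORPH_CLOSE,np.ones((5,5)))
    c=max(cv2.findContours(m,0,2)[0],key=cv2.contourArea)
    R=cv2.minAreaRect(c); b=cv2.boxPoints(R)
    p=np.array([plane(I,u,v,z) for u,v in b]); print(n,R,'\n',p[:,:2],p.mean(0),[np.linalg.norm(p[i]-p[i-1]) for i in range(2)])
b,g,rr=im[:,:,0],im[:,:,1],im[:,:,2]
print(im[190,430],im[215,300],im[225,292],im[180,300], im[177,432],im[184,422])
sat=im.max(2)-im.min(2)
rect(im.max(2)<130,280,205,50,70,.012,"insert")
rect((g-rr<3),395,170,60,65,.003,"tray")
rect((rr-b>45),170,155,65,100,.01,"rack")
for n,(u,v) in dict(guard=(323,167),jar=(326,127)).items(): print(n,plane(I,u,v,.05))
E
```

```text
[138 137 141] [72 74 77] [90 93 96] [134 145 139] [137 145 137] [66 63 64]
insert ((305.6461486816406, 239.66925048828125), (54.82334518432617, 26.667465209960938), 82.87498474121094) 
 [[ 0.5006  0.065 ]
 [ 0.5098  0.0006]
 [ 0.3782 -0.018 ]
 [ 0.3692  0.0459]] [0.4395 0.0234 0.012 ] [np.float64(0.13280718366002373), np.float64(0.0650124955866592)]
tray ((424.5, 202.0), (64.0, 59.0), 90.0) 
 [[ 0.6141 -0.1941]
 [ 0.6164 -0.3396]
 [ 0.4588 -0.3396]
 [ 0.4564 -0.1951]] [ 0.5364 -0.2671  0.003 ] [np.float64(0.15762333782098545), np.float64(0.14554745237036684)]
rack ((202.1319580078125, 203.15228271484375), (44.74314880371094, 80.50917053222656), 4.085616588592529) 
 [[0.429  0.3368]
 [0.626  0.3291]
 [0.6199 0.2191]
 [0.4231 0.2278]] [0.5245 0.2782 0.01  ] [np.float64(0.10913201619265878), np.float64(0.19711869623068887)]
guard [ 0.6126 -0.0155  0.05  ]
jar [ 0.7084 -0.0211  0.05  ]
```

Request:
jog_arm([
  [1,0.45,-0.21,0,0],
  [1,0.9,-0.42,0,0],
  [1,0.9,-0.42,0,0],
])

```text
clock: 0.45
tool_pos: [0.3248, -0.4902, 0.2315]
orientation: [[0.91, 0.414, 0.004], [0.414, -0.91, 0.004], [0.005, -0.002, -1.0]]
ft_force: [-1.1, -0.2, -0.4]
finger_gap: 0.0857
gripper_force: 0.0
```

Request:
jog_arm([
  [1,0.45,-0.21,0,0],
  [1,0.9,-0.42,0,0],
  [1,0.9,-0.42,0,0],
])

```text
clock: 0.75
tool_pos: [0.3896, -0.415, 0.2316]
orientation: [[0.91, 0.415, 0.004], [0.415, -0.91, 0.004], [0.005, -0.002, -1.0]]
ft_force: [0.3, 0.4, 0.3]
finger_gap: 0.0857
gripper_force: 0.0
```

Request:
jog_arm([
  [1,0.45,-0.21,0,0],
  [1,0.9,-0.42,0,0],
  [1,0.9,-0.42,0,0],
])

```text
clock: 1.05
tool_pos: [0.4544, -0.3397, 0.2315]
orientation: [[0.91, 0.415, 0.004], [0.415, -0.91, 0.004], [0.005, -0.002, -1.0]]
ft_force: [0.6, -0.3, -0.0]
finger_gap: 0.0855
gripper_force: 0.0
```

Request:
jog_arm([
  [1,0.45,-0.21,0,0.046],
  [1,0.9,-0.42,0,0.092],
  [1,0.9,-0.42,0,0.138],
  [1,0.9,-0.42,0,0.184],
  [1,0.9,-0.42,0,0.184],
])

```text
clock: 1.55
tool_pos: [0.5142, -0.2719, 0.231]
orientation: [[0.987, -0.161, -0.001], [-0.161, -0.987, -0.0], [-0.001, 0.0, -1.0]]
ft_force: [-1.1, -0.2, 0.1]
finger_gap: 0.0855
gripper_force: 0.0
```

```bash
python3 - <<'E'
from h import *
import pickle
I=imaging.camera_info("wrist"); snap("wrist","w1"); pickle.dump(I,open("w1.pkl","wb"))
s=telemetry.get_state(); print(s["clock"],s["tool_pos"],s["orientation"],s["ft_force"])
E
```

```text
1.6 [ 0.51403016 -0.27221287  0.23108257] [[ 9.87592112e-01 -1.57039541e-01 -6.35594824e-04]
 [-1.57039648e-01 -9.87592291e-01 -1.22959321e-04]
 [-6.08399073e-04  2.21247243e-04 -9.99999790e-01]] [-0.26181269  0.45151029 -0.43243954]
```

View pics/w1.png

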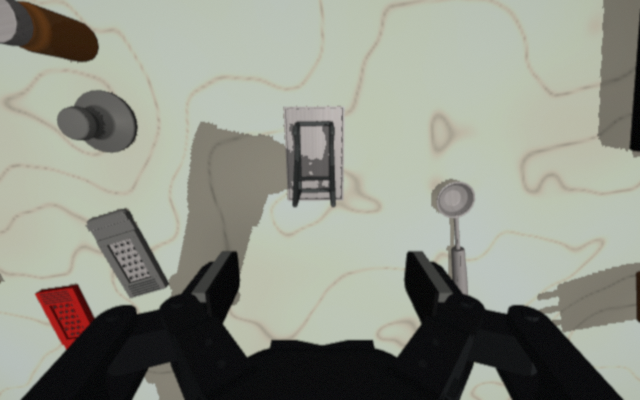

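Request:
jog_arm([
  [1,0.4,0,0.25,0],
  [1,0.7,0,0.5,0],
  [1,0.7,0,0.5,0],
])

```text
clock: 1.9
tool_pos: [0.5844, -0.2827, 0.1766]
orientation: [[0.988, -0.155, -0.004], [-0.155, -0.988, 0.003], [-0.004, -0.003, -1.0]]
ft_force: [-0.4, -0.3, -0.3]
finger_gap: 0.0854
gripper_force: 0.0
```

```bash
python3 - <<'E'
from h import *
import pickle
I=imaging.camera_info("wrist"); w=snap("wrist","w2")[:,:,::-1]; pickle.dump(I,open("w2.pkl","wb"))
print(proj(I,(0.536,-0.267,0.03)))
u,v=map(int,proj(I,(0.536,-0.267,0.04)))
a=cv2.imread("pics/w1.png")[95:215,273:353]
x0,y0=u-53,max(0,v-80); b=w[y0:y0+160,x0:x0+107]; print(x0,y0,b.shape)
m=np.hstack([cv2.resize(a,(400,600),interpolation=2),cv2.resize(b,None,fx=3.73,fy=3.73,interpolation=2)[:600,:400]] if b.shape[0]==160 else [cv2.resize(a,(400,600))])
cv2.imwrite("pics/m3.png",m); print(m.shape)
E
```

```text
(np.float64(314.77566444935536), np.float64(230.69883308770673))
261 154 (160, 107, 3)Traceback (most recent call last):
  File "<stdin>", line 8, in <module>
    return _nx.concatenate(arrs, 1, dtype=dtype, casting=casting)
           ~~~~~~~~~~~~~~~^^^^^^^^^^^^^^^^^^^^^^^^^^^^^^^^^^^^^^^
ValueError: all the input array dimensions except for the concatenation axis must match exactly, but along dimension 0, the array at index 0 has size 600 and the array at index 1 has size 597
```

```bash
python3 - <<'E'
from h import *
a=cv2.imread("pics/w1.png")[95:215,273:353]; b=cv2.imread("pics/w2.png")[154:314,261:367]
m=np.hstack([cv2.resize(a,(400,600),interpolation=2),cv2.resize(b,(398,600),interpolation=2)])
cv2.imwrite("pics/m3.png",m)
E
```

```text
(no output)
```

View pics/m3.png

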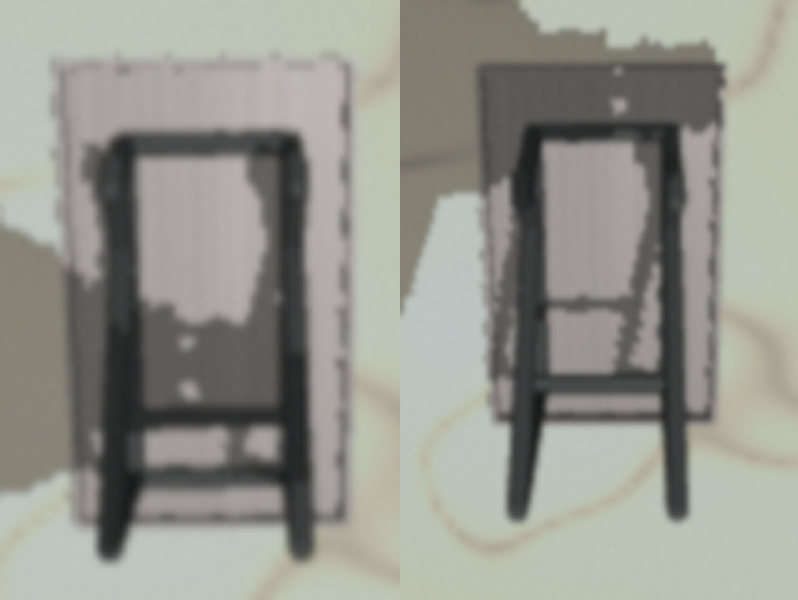

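```bash
python3 - <<'E'
from h import *
import pickle
np.set_printoptions(precision=4,suppress=True)
A=pickle.load(open("w1.pkl","rb"));B=pickle.load(open("w2.pkl","rb"))
L=lambda p:(273+p[0]/5,95+p[1]/5)
R=lambda p:(261+(p[0]-400)/3.75,154+p[1]/3.75)
P={}
for n,a,b in [("topL",(109,553),(516,514)),("topR",(303,553),(677,514)),("lipL",(125,143),(535,130)),("lipR",(293,140),(670,130)),
 ("c1",(60,62),(482,66)),("c2",(352,65),(722,66)),("c3",(348,520),(716,418)),("c4",(78,522),(494,418))]:
    p,e=tri(A,L(a),B,R(b)); P[n]=p; print(n,p,e)
c=np.mean([plane(A,*L(q),.002) for q in[(60,62),(352,65),(348,520),(78,522)]]+[plane(B,*R(q),.002) for q in[(482,66),(722,66),(716,418),(494,418)]],0);print("tray",c)
t=(P["topL"]+P["topR"])/2;l=(P["lipL"]+P["lipR"])/2;d=t-l;print(t,l,d,np.degrees(np.arctan2(d[1],d[0])))
w=P["topR"]-P["topL"];print(w,np.degrees(np.arctan2(w[1],w[0])))
d=P["c3"]+P["c4"]-P["c1"]-P["c2"];print("trayang",np.degrees(np.arctan2(d[1],d[0])))
E
```

```text
topL [ 0.497  -0.2393  0.0792] 0.0003207818486860989
topR [ 0.4898 -0.281   0.0782] 0.00042035378637891835
lipL [ 0.5792 -0.2525  0.0024] 0.00026109260863556484
lipR [ 0.5732 -0.2939  0.0042] 0.0006358696919673476
c1 [ 0.6009 -0.24    0.0003] 0.0002715482361286076
c2 [ 0.5885 -0.3122 -0.0051] 0.0003346322178235712
c3 [ 0.4718 -0.2942  0.0032] 0.0005794385821152269
c4 [ 0.4832 -0.2212  0.0032] 0.00013927690912242995
tray [ 0.5361 -0.2668  0.002 ]
[ 0.4934 -0.2601  0.0787] [ 0.5762 -0.2732  0.0033] [-0.0828  0.0131  0.0754] 171.00678359538065
[-0.0072 -0.0417 -0.001 ] -99.74151803102937
trayang 171.1042396760617
```

Request:
jog_arm([
  [1,-0.3,-0.45,-0.3,0],
  [1,-0.64,-0.92,-0.5,0],
  [1,-0.64,-0.92,-0.5,0],
])

```text
clock: 2.25
tool_pos: [0.5335, -0.1793, 0.2339]
orientation: [[0.988, -0.156, 0.002], [-0.156, -0.988, 0.001], [0.002, -0.001, -1.0]]
ft_force: [0.2, -0.2, -0.2]
finger_gap: 0.0852
gripper_force: 0.0
```

Request:
jog_arm([
  [1,-0.3,-0.45,0,0],
  [1,-0.64,-0.92,0,0],
  [1,-0.64,-0.92,0,0],
])

```text
clock: 2.55
tool_pos: [0.4837, -0.0769, 0.2328]
orientation: [[0.988, -0.153, 0.001], [-0.153, -0.988, 0.001], [0.0, -0.001, -1.0]]
ft_force: [0.8, -0.6, 0.0]
finger_gap: 0.0858
gripper_force: 0.0
```

Request:
jog_arm([
  [1,-0.3,-0.45,0,-0.045],
  [1,-0.64,-0.92,0,-0.09],
  [1,-0.64,-0.92,0,-0.095],
  [1,-0.64,-0.92,0,-0.095],
])

```text
clock: 2.95
tool_pos: [0.4373, 0.0207, 0.2324]
orientation: [[0.99, 0.141, 0.002], [0.141, -0.99, -0.0], [0.002, 0.001, -1.0]]
ft_force: [0.9, 0.0, 0.4]
finger_gap: 0.0853
gripper_force: 0.0
```

```bash
cat >> h.py <<'E'
def rectw(I,im,mask,c0,z,half=60):
    u,v=map(int,proj(I,c0)); m=np.zeros(mask.shape,np.uint8); sl=(slice(max(0,v-half),v+half),slice(max(0,u-half),u+half))
    m[sl]=mask[sl]*255; m=cv2.morphologyEx(cv2.morphologyEx(m,cv2.MORPH_CLOSE,np.ones((9,9))),cv2.MORPH_OPEN,np.ones((5,5)))
    c=max(cv2.findContours(m,0,2)[0],key=cv2.contourArea)
    b=cv2.boxPoints(cv2.minAreaRect(c)); return b,np.array([plane(I,*q,z) for q in b])
E
python3 - <<'E'
from h import *
np.set_printoptions(precision=4,suppress=True)
s=telemetry.get_state(); I=imaging.camera_info("wrist"); w=snap("wrist","w3").astype(int)
print(s["clock"],s["tool_pos"],s["orientation"][0])
m=(w.max(2)<115)
b,p=rectw(I,w,m,(0.4395,0.0234,0.012),.012,75)
print(b,'\n',p,p.mean(0),[np.linalg.norm(p[i]-p[i-1]) for i in (0,1)])
T=imaging.camera_info("top"); tb=[(305.6461486816406, 239.66925048828125)]
print(tri(I,b.mean(0),T,tb[0]))
u,v=map(int,b.mean(0)); a=w[max(0,v-75):v+75,u-100:u+100].astype(np.uint8)[:,:,::-1]
cv2.imwrite("pics/m4.png",cv2.resize(a,(800,600),interpolation=2))
E
```

```text
2.95 [0.4373 0.0207 0.2324] [0.99   0.1409 0.0017]
[[288. 142.]
 [339. 142.]
 [339. 216.]
 [288. 216.]] 
 [[ 0.4705  0.0681  0.012 ]
 [ 0.4795  0.0047  0.012 ]
 [ 0.3817 -0.0111  0.012 ]
 [ 0.3719  0.0575  0.012 ]] [0.4259 0.0298 0.012 ] [np.float64(0.09910631284933169), np.float64(0.06404611924617568)]
(array([0.4404, 0.0263, 0.0638]), np.float64(0.00802182201209151))
```

View pics/m4.png

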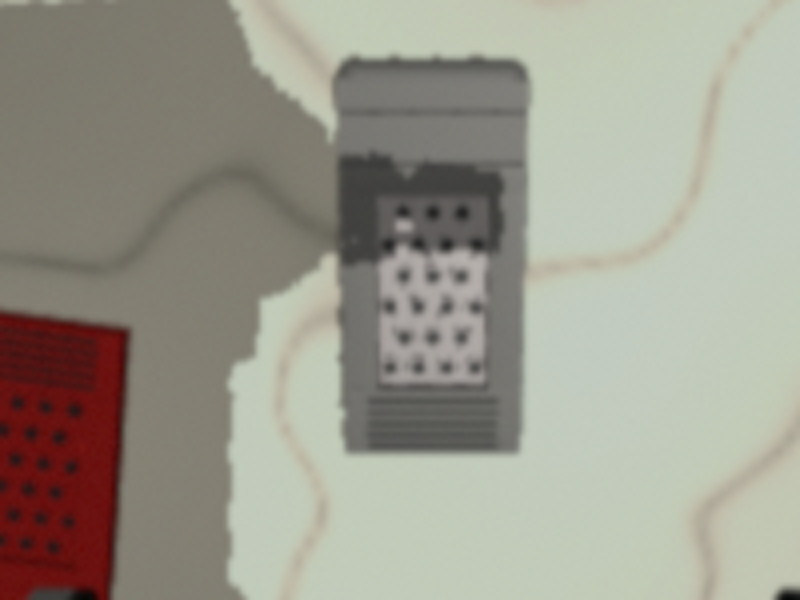

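```bash
python3 - <<'E'
from h import *
np.set_printoptions(precision=4,suppress=True)
I=imaging.camera_info("wrist"); T=imaging.camera_info("top"); s=telemetry.get_state()
px=[(297,119),(345,119),(343.25,217),(299.5,217)]
p=np.array([plane(I,*q,.012) for q in px]); print(p,p.mean(0))
foot=p[:2].mean(0);grip=p[2:].mean(0);d=foot-grip;L=np.linalg.norm(d);d/=L;print("foot",foot,"gripend",grip,L,np.degrees(np.arctan2(d[1],d[0])))
# height check: far/near end mid in top view (rect ends)
R=((305.646,239.669),54.8,82.875);a=np.radians(82.875);e=np.array([np.cos(a),np.sin(a)])*27.4
for q,w in((np.array(R[0])-e,np.mean(px[:2],0)),(np.array(R[0])+e,np.mean(px[2:],0))): print(tri(I,w,T,q))
g=foot-45e-3*d; O=s["orientation"]; print("goal",g, "shift mm",1e3*O.T@(g-s["tool_pos"]))
E
```

```text
[[ 0.5007  0.0581  0.012 ]
 [ 0.5088 -0.0002  0.012 ]
 [ 0.3819 -0.0186  0.012 ]
 [ 0.3737  0.0404  0.012 ]] [0.4413 0.0199 0.012 ]
foot [0.5047 0.029  0.012 ] gripend [0.3778 0.0109 0.012 ] 0.12822476667239915 8.090925267454192
(array([0.5049, 0.0304, 0.0515]), np.float64(0.003053419853134207))
(array([0.3732, 0.0122, 0.0008]), np.float64(0.00386892122311995))
goal [0.4602 0.0226 0.012 ] shift mm [ 21.9213  -0.6964 220.1931]
```

Request:
jog_arm([
  [1,0.22,0,0.5,0],
  [1,0.22,0,1,0],
  [1,0.22,0,1,0],
])

```text
clock: 3.3
tool_pos: [0.4577, 0.0203, 0.1271]
orientation: [[0.991, 0.134, -0.008], [0.134, -0.991, -0.001], [-0.008, 0.0, -1.0]]
ft_force: [-0.5, 0.8, 0.6]
finger_gap: 0.085
gripper_force: 0.0
```

Request:
jog_arm([
  [1,0,0,0.45,0],
  [1,0,0,0.9,0],
  [1,0,0,1,0],
  [1,0,0,1.0,0],
])

```text
clock: 3.7
tool_pos: [0.4598, 0.0218, 0.0314]
orientation: [[0.991, 0.136, -0.002], [0.136, -0.991, -0.001], [-0.002, 0.001, -1.0]]
ft_force: [-0.2, 1.0, 1.0]
finger_gap: 0.0853
gripper_force: 0.0
```

Request:
jog_arm([
  [1,0,0,0.15,0],
  [1,0,0,0.25,0],
  [1,0,0,0.28,0],
  [1,0,0,0.3,0],
])

```text
clock: 4.1
tool_pos: [0.4605, 0.0227, 0.0022]
orientation: [[0.991, 0.136, 0.001], [0.136, -0.991, -0.0], [0.001, 0.0, -1.0]]
ft_force: [-0.3, 0.7, 0.1]
finger_gap: 0.0853
gripper_force: 0.0
```

Request:
jog_arm([
  [0.6,0,0,0,0],
  [0.6,0,0,0,0],
  [0.6,0,0,0,0],
  [0.6,0,0,0,0],
])

```text
clock: 4.5
tool_pos: [0.4602, 0.0229, 0.0023]
orientation: [[0.991, 0.137, 0.001], [0.137, -0.991, -0.0], [0.001, 0.0, -1.0]]
ft_force: [-2.3, 0.4, 10.3]
finger_gap: 0.0574
gripper_force: 61.6
```

Request:
jog_arm([
  [0.6,0,0,-0.1,0],
  [0.6,0,0,-0.4,0],
  [0.6,0,0,-0.7,0],
  [0.6,0,0,-1.0,0],
  [0.6,0,0,-1.0,0],
])

```text
clock: 5.0
tool_pos: [0.4618, 0.0231, 0.1051]
orientation: [[0.991, 0.137, 0.006], [0.137, -0.991, 0.0], [0.006, 0.001, -1.0]]
ft_force: [0.0, -0.1, -0.8]
finger_gap: 0.0572
gripper_force: 64.9
```

Request:
jog_arm([
  [0.6,0,0,-0.25,0],
  [0.6,0,0,-0.5,0],
  [0.6,0,0,-0.5,0],
])

```text
clock: 5.3
tool_pos: [0.4611, 0.023, 0.1536]
orientation: [[0.991, 0.137, 0.004], [0.137, -0.991, 0.0], [0.004, 0.0, -1.0]]
ft_force: [1.6, 0.0, -0.6]
finger_gap: 0.0574
gripper_force: 64.9
```

```bash
python3 - <<'E'
from h import *
np.set_printoptions(precision=4,suppress=True)
w=snap("wrist","w4")[:,:,::-1]; s=snap("scene","s4")[:,:,::-1]; I=imaging.camera_info("scene")
st=telemetry.get_state(); u,v=map(int,proj(I,st["tool_pos"])); print(u,v,st["tool_pos"],st["finger_gap"],st["ft_force"])
a=cv2.resize(w[100:400,160:480],(400,375)); b=cv2.resize(s[max(0,v-75):v+75,max(0,u-80):u+80],(400,375),interpolation=2)
cv2.imwrite("pics/m5.png",np.hstack([a,b]))
E
```

```text
343 153 [0.4597 0.0227 0.1512] 0.057510668095323195 [-0.073  -0.9159 -1.0375]
```

View pics/m5.png

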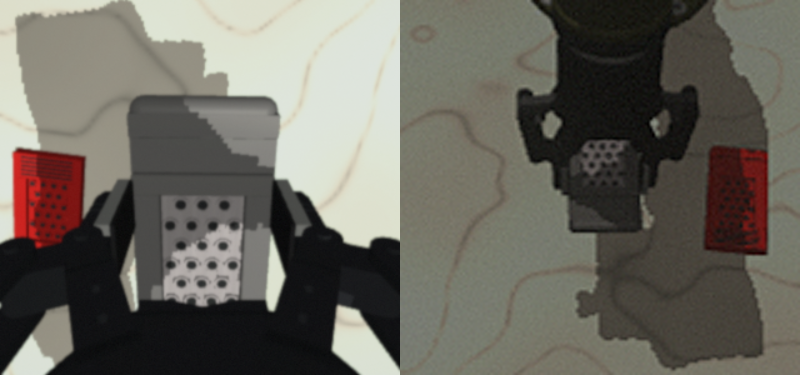

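Request:
jog_arm([
  [0.6,0.05,0.3,0,0],
  [0.6,0.09,0.65,0,0],
  [0.6,0.09,0.985,0,0],
  [0.6,0.09,0.985,0,0],
])

```text
clock: 5.8
tool_pos: [0.4815, -0.0786, 0.1495]
orientation: [[0.991, 0.13, -0.003], [0.13, -0.991, -0.002], [-0.003, 0.002, -1.0]]
ft_force: [-0.2, -0.2, -0.5]
finger_gap: 0.0577
gripper_force: 64.8
```

Request:
jog_arm([
  [0.6,0.05,0.3,0,0],
  [0.6,0.09,0.65,0,0],
  [0.6,0.09,0.985,0,0],
  [0.6,0.09,0.985,0,0],
])

```text
clock: 6.2
tool_pos: [0.5038, -0.1747, 0.1495]
orientation: [[0.991, 0.131, -0.002], [0.13, -0.991, -0.002], [-0.003, 0.001, -1.0]]
ft_force: [-0.1, -0.6, -1.5]
finger_gap: 0.0572
gripper_force: 64.8
```

Request:
jog_arm([
  [0.6,0.05,0.3,0,0.03],
  [0.6,0.09,0.65,0,0.06],
  [0.6,0.09,0.985,0,0.094],
  [0.6,0.09,0.985,0,0.094],
  [0.6,0.09,0.985,0,0.094],
])

```text
clock: 6.7
tool_pos: [0.5263, -0.2654, 0.1497]
orientation: [[0.988, -0.157, -0.002], [-0.157, -0.988, 0.002], [-0.003, -0.001, -1.0]]
ft_force: [-0.1, 1.4, -2.0]
finger_gap: 0.0574
gripper_force: 64.8
```

```bash
python3 - <<'E'
from h import *
np.set_printoptions(precision=4,suppress=True)
snap("wrist","w5")
s=telemetry.get_state();O=s["orientation"];print(s["clock"],s["tool_pos"],O,np.degrees(np.arctan2(O[1,0],O[0,0])),s["ft_force"])
print(1e3*O.T@(np.array([.528,-.2656,.1])-s["tool_pos"]))
E
```

```text
6.75 [ 0.5265 -0.2644  0.15  ] [[ 0.9878 -0.1557 -0.002 ]
 [-0.1557 -0.9878  0.002 ]
 [-0.0023 -0.0016 -1.    ]] -8.955841118900825 [ 0.3607  0.446  -0.5785]
[ 1.7451  1.0632 50.0037]
```

Request:
jog_arm([
  [0.6,0.02,0.01,0.3,0],
  [0.6,0.02,0.01,0.55,0],
  [0.6,0.02,0.01,0.62,0],
  [0.6,0.02,0.01,0.62,0],
])

```text
clock: 7.15
tool_pos: [0.5282, -0.2657, 0.0883]
orientation: [[0.988, -0.155, -0.002], [-0.155, -0.988, 0.002], [-0.003, -0.001, -1.0]]
ft_force: [-0.6, -0.7, -0.9]
finger_gap: 0.0574
gripper_force: 64.8
```

Request:
jog_arm([
  [0.6,0,0,0.04,0],
  [0.6,0,0,0.07,0],
  [0.6,0,0,0.1,0],
  [0.6,0,0,0.12,0],
  [0.6,0,0,0.12,0],
])

```text
clock: 7.65
tool_pos: [0.5302, -0.2677, 0.0795]
orientation: [[0.988, -0.157, 0.003], [-0.157, -0.988, -0.001], [0.004, 0.001, -1.0]]
ft_force: [-1.2, 1.2, 12.0]
finger_gap: 0.0576
gripper_force: 67.1
```

Request:
jog_arm([
  [0.6,0,0,0.03,0],
  [0.6,0,0,0.06,0],
  [0.6,-0.02,0,0.1,0],
  [0.6,-0.02,0,0.1,0],
])

```text
clock: 8.05
tool_pos: [0.5307, -0.2685, 0.0703]
orientation: [[0.988, -0.157, 0.009], [-0.157, -0.988, -0.004], [0.009, 0.002, -1.0]]
ft_force: [3.0, -0.4, 11.9]
finger_gap: 0.0575
gripper_force: 70.5
```

```bash
python3 - <<'E'
from h import *
w=snap("wrist","w6")[:,:,::-1];cv2.imwrite("pics/m6.png",w)
b=snap("scene","s6")[:,:,::-1]
cv2.imwrite("pics/m6.png",np.vstack([cv2.resize(w[60:360,120:520],(400,300)),cv2.resize(b[140:260,160:320],(400,300),interpolation=2)]))
E
```

Request:
jog_arm([
  [0.6,-0.02,0,0.03,0],
  [0.6,-0.04,0,0.06,0],
  [0.6,-0.06,0,0.09,0],
  [0.6,-0.07,0,0.11,0],
  [0.6,-0.07,0,0.11,0],
])

```text
clock: 8.65
tool_pos: [0.5289, -0.2685, 0.0612]
orientation: [[0.987, -0.157, 0.018], [-0.157, -0.988, -0.006], [0.019, 0.004, -1.0]]
ft_force: [13.5, -3.5, 14.4]
finger_gap: 0.0573
gripper_force: 78.3
```

```bash
python3 - <<'E'
from h import *
w=snap("wrist","w7")[:,:,::-1]
b=snap("scene","s7")[:,:,::-1]
b0=cv2.imread("pics/s6.png"); w0=cv2.imread("pics/w6.png")
f=lambda w,b:np.vstack([cv2.resize(w[60:360,120:520],(400,300)),cv2.resize(b[140:260,160:320],(400,300),interpolation=2)])
cv2.imwrite("pics/m7.png",np.hstack([f(w0,b0),f(w,b)]))
E
```

```text
(no output)
```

View pics/m7.png

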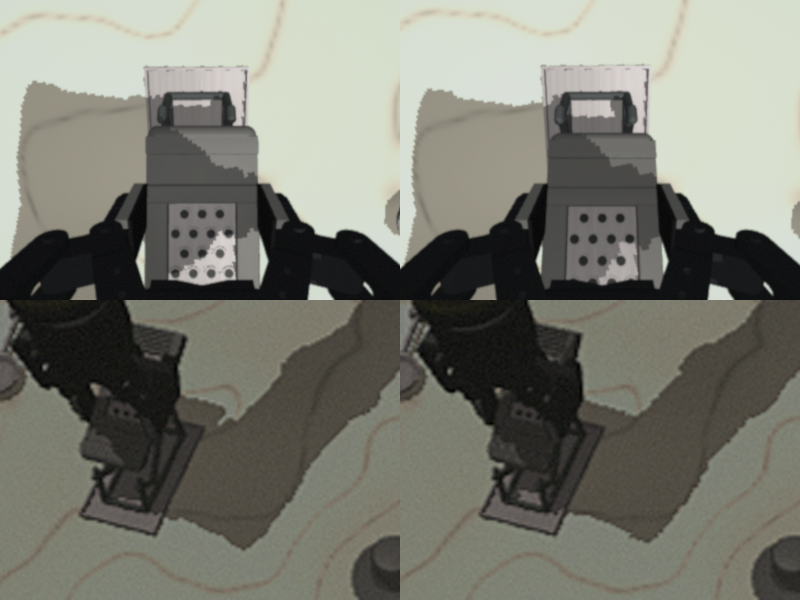

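Request:
jog_arm([
  [0.6,0,0,0.03,0],
  [0.6,0.02,0,0.06,0],
  [0.6,0.02,0,0.06,0],
  [0.85,0.02,0,0.06,0],
  [1,0.02,0,0.06,0],
])

```text
clock: 9.25
tool_pos: [0.522, -0.2664, 0.0509]
orientation: [[0.988, -0.158, 0.001], [-0.158, -0.988, -0.0], [0.001, 0.0, -1.0]]
ft_force: [-1.2, -0.4, -0.5]
finger_gap: 0.0836
gripper_force: 0.0
```

Request:
jog_arm([
  [1,0,0,0,0],
  [1,0,0,0,0],
  [1,0,0,0,0],
  [1,0,0,0,0],
  [1,0,0,0,0],
])

```text
clock: 9.75
tool_pos: [0.5218, -0.2663, 0.0501]
orientation: [[0.988, -0.157, -0.0], [-0.157, -0.988, 0.0], [-0.0, -0.0, -1.0]]
ft_force: [0.4, 0.3, -0.4]
finger_gap: 0.0855
gripper_force: 0.0
```

Request:
jog_arm([
  [1,0,0,-0.3,0],
  [1,0,0,-0.6,0],
  [1,0,0,-1,0],
  [1,0,0,-1,0],
])

```text
clock: 10.15
tool_pos: [0.5246, -0.2675, 0.1554]
orientation: [[0.987, -0.158, 0.008], [-0.158, -0.987, -0.004], [0.008, 0.002, -1.0]]
ft_force: [0.5, -0.8, -0.2]
finger_gap: 0.0851
gripper_force: 0.0
```

Request:
jog_arm([
  [1,-0.2,0,-0.4,0],
  [1,-0.4,0,-0.8,0],
  [1,-0.4,0,-0.8,0],
  [1,-0.4,0,-0.8,0],
])

```text
clock: 10.55
tool_pos: [0.4825, -0.2603, 0.2309]
orientation: [[0.987, -0.158, 0.002], [-0.158, -0.987, -0.001], [0.002, 0.001, -1.0]]
ft_force: [0.4, -0.8, -0.3]
finger_gap: 0.0853
gripper_force: 0.0
```

```bash
python3 - <<'E'
from h import *
import pickle
np.set_printoptions(precision=4,suppress=True)
I=imaging.camera_info("wrist");w=snap("wrist","w8")[:,:,::-1];pickle.dump(I,open("w8.pkl","wb"))
b=snap("scene","s8")[:,:,::-1];t=snap("top","t8")[:,:,::-1]
s=telemetry.get_state();print(s["clock"],s["tool_pos"],s["ft_force"])
u,v=map(int,proj(I,(.51,-.263,.08)));print(u,v)
x0,y0=u-50,max(0,v-75);print(x0,y0)
cv2.imwrite("pics/m8.png",np.hstack([cv2.resize(w[y0:y0+150,x0:x0+100],(400,600),interpolation=2),np.vstack([cv2.resize(b[140:260,160:320],(400,300),interpolation=2),cv2.resize(t[165:240,380:480],(400,300),interpolation=2)])]))
E
```

```text
10.7 [ 0.4822 -0.2597  0.2289] [-0.4381  0.5914 -0.5093]
319 160
269 85
```

View pics/m8.png

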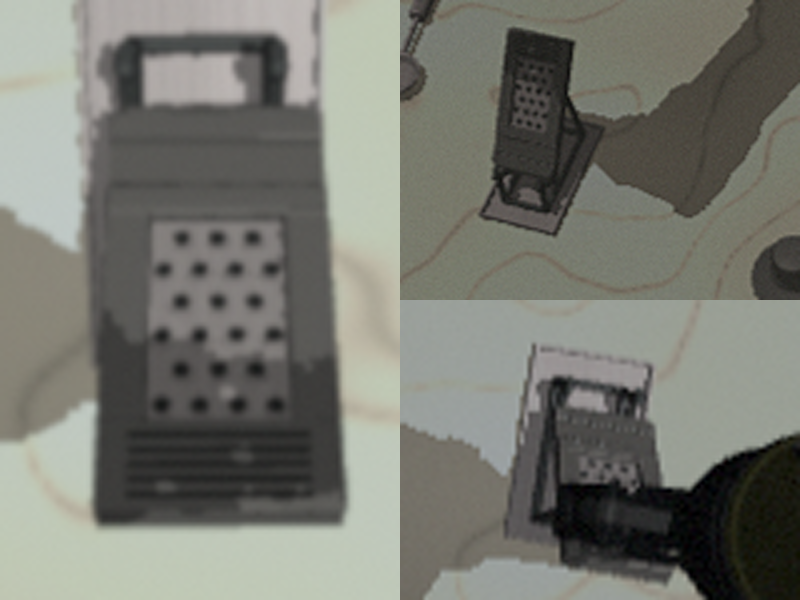

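```bash
python3 - <<'E'
from h import *
import pickle
np.set_printoptions(precision=4,suppress=True)
I=pickle.load(open("w8.pkl","rb"));S=imaging.camera_info("scene")
L=lambda p:(269+p[0]/4,85+p[1]/4)
Sc=lambda p:(160+(p[0]-400)/2.5,140+p[1]/2.5)
a=np.radians(171);X=np.array([np.cos(a),np.sin(a),0]);Y=np.array([-np.sin(a),np.cos(a),0]);Z=np.array([0,0,1])
seat=np.array([.5493,-.2689,.024]); al=(X+Z)/2**.5; n=(Z-X)/2**.5
print("obs end face low edge wrist",L((98,522)),L((343,520)),"upper",L((98,500)),L((343,497)),"foot",L((103,108)),L((320,106)))
print("obs scene top",Sc((512,28)),Sc((577,40)))
for nm,s,h in(("endlow",130,0),("endup",130,12),("footup",4,12)):
    for y in(-30,30):
        p=seat+(al*s+n*h+Y*y)*1e-3; print(nm,y,p,proj(I,p),proj(S,p))
for i,j in(((98,500),(577,40)),((343,497),(512,28)),((98,522),(577,40)),((343,520),(512,28))): print(tri(I,L(i),S,Sc(j)))
for i,j in(((98,500),(512,28)),((343,497),(577,40))): print(tri(I,L(i),S,Sc(j)))
E
```

```text
obs end face low edge wrist (293.5, 215.5) (354.75, 215.0) upper (293.5, 210.0) (354.75, 209.25) foot (294.75, 112.0) (349.0, 111.5)
obs scene top (204.8, 151.2) (230.8, 156.0)
endlow -30 [ 0.4632 -0.2249  0.1159] (np.float64(288.62101286221764), np.float64(220.32415795913553)) (np.float64(232.0076116131981), np.float64(154.63525467573353))
endlow 30 [ 0.4538 -0.2842  0.1159] (np.float64(350.54482482755), np.float64(220.20410602437408)) (np.float64(207.29558911069557), np.float64(148.99136748426568))
endup -30 [ 0.4716 -0.2262  0.1244] (np.float64(287.2957885632778), np.float64(215.13981387666297)) (np.float64(229.67465144077377), np.float64(155.15466066684328))
endup 30 [ 0.4622 -0.2855  0.1244] (np.float64(351.70382798222374), np.float64(215.01612176738627)) (np.float64(204.66896040031102), np.float64(149.43209042694951))
footup -30 [ 0.5596 -0.2402  0.0353] (np.float64(293.29270298434307), np.float64(114.39742179181839)) (np.float64(222.23963925150906), np.float64(209.6646828150468))
footup 30 [ 0.5502 -0.2994  0.0353] (np.float64(346.020916185508), np.float64(114.31485730801865)) (np.float64(198.10235356506183), np.float64(203.54002519865313))
(array([ 0.4691, -0.229 ,  0.1136]), np.float64(0.007004464530117976))
(array([ 0.4634, -0.2882,  0.1174]), np.float64(0.0037303570739216545))
(array([ 0.4646, -0.229 ,  0.1109]), np.float64(0.0021517643609527477))
(array([ 0.4576, -0.2894,  0.1125]), np.float64(0.0009734080293360562))
(array([ 0.5056, -0.2486,  0.1889]), np.float64(0.019563310376051152))
(array([ 0.4142, -0.2797,  0.0214]), np.float64(0.04473581808078315))
```

```bash
python3 - <<'E'
from h import *
np.set_printoptions(precision=4,suppress=True)
s=telemetry.get_state();print(s["joint_pos"],s["tool_pos"],s["orientation"]); O=s["orientation"]
print(1e3*O.T@(np.array([.478,-.2617,.20])-s["tool_pos"]))
E
```

```text
[ 33.5581  22.2972 -11.3066  97.8729   4.8852  60.4369 -78.3877] [ 0.4822 -0.2597  0.2289] [[ 0.9876 -0.1571 -0.0019]
 [-0.1571 -0.9876  0.0011]
 [-0.002  -0.0008 -1.    ]]
[-3.7499  2.6173 28.8809]
```

Request:
jog_arm([
  [1,-0.04,0.03,0,-0.047],
  [1,-0.04,0.03,0,-0.094],
  [1,-0.04,0.03,0,-0.141],
  [1,-0.04,0.03,0,-0.188],
  [1,-0.04,0.03,0,-0.235],
])

```text
clock: 11.2
tool_pos: [0.4779, -0.2621, 0.2287]
orientation: [[0.833, 0.554, -0.002], [0.554, -0.833, 0.002], [-0.001, -0.002, -1.0]]
ft_force: [0.2, 0.2, -0.5]
finger_gap: 0.0851
gripper_force: 0.0
```

Request:
jog_arm([
  [0.7,0,0,0,-0.047],
  [0.7,0,0,0,-0.094],
  [0.7,0,0,0,-0.141],
  [0.7,0,0,0,-0.188],
  [0.7,0,0,0,-0.235],
])

```text
clock: 11.7
tool_pos: [0.4779, -0.2621, 0.2287]
orientation: [[0.243, 0.97, -0.002], [0.97, -0.243, 0.002], [0.001, -0.002, -1.0]]
ft_force: [0.6, 0.8, -1.1]
finger_gap: 0.0598
gripper_force: 0.0
```

Request:
jog_arm([
  [0.7,0,0,0,-0.03],
  [0.7,0,0,0.2,-0.03],
  [0.7,0,0,0.2,-0.03],
  [0.7,0,0,0.2,-0.03],
])

```text
clock: 12.1
tool_pos: [0.4777, -0.2621, 0.2093]
orientation: [[0.157, 0.988, -0.002], [0.988, -0.157, 0.002], [0.001, -0.002, -1.0]]
ft_force: [0.2, -0.4, -0.8]
finger_gap: 0.0602
gripper_force: 0.0
```

```bash
python3 - <<'E'
from h import *
np.set_printoptions(precision=4,suppress=True)
s=telemetry.get_state();print(s["clock"],s["joint_pos"],s["tool_pos"],s["orientation"],s["finger_gap"]); O=s["orientation"]
print(1e3*O.T@(np.array([.478,-.2617,.095])-s["tool_pos"]))
E
```

```text
12.1 [ 48.4845  25.3064 -33.072   99.7857  15.6062  59.6894   0.8818] [ 0.4777 -0.2621  0.2093] [[ 0.1575  0.9875 -0.002 ]
 [ 0.9875 -0.1575  0.0017]
 [ 0.0014 -0.0022 -1.    ]] 0.060196902417315463
[  0.2814   0.4793 114.3299]
```

Request:
jog_arm([
  [0.7,0,0,0.4,0],
  [0.7,0,0,0.75,0],
  [0.7,0,0,0.8,0],
  [0.7,0,0,0.8,0],
])

```text
clock: 12.5
tool_pos: [0.478, -0.2621, 0.1303]
orientation: [[0.157, 0.988, -0.001], [0.988, -0.157, 0.001], [0.001, -0.001, -1.0]]
ft_force: [0.4, 0.8, 0.8]
finger_gap: 0.0598
gripper_force: 0.0
```

Request:
jog_arm([
  [0.7,0,0,0.1,0],
  [0.7,0,0,0.2,0],
  [0.7,0,0,0.3,0],
  [0.7,0,0,0.34,0],
  [0.7,0,0,0.34,0],
])

```text
clock: 13.0
tool_pos: [0.4776, -0.2622, 0.0957]
orientation: [[0.157, 0.988, -0.001], [0.988, -0.157, 0.001], [0.0, -0.001, -1.0]]
ft_force: [-0.7, -0.6, 0.8]
finger_gap: 0.0598
gripper_force: 0.0
```

Request:
jog_arm([
  [0.65,0,0.06,0,0],
  [0.6,0,0.12,-0.03,0],
  [0.6,0,0.18,-0.06,0],
  [0.6,0,0.22,-0.09,0],
  [0.6,0,0.22,-0.09,0],
])

```text
clock: 13.5
tool_pos: [0.501, -0.2659, 0.106]
orientation: [[0.157, 0.988, 0.002], [0.988, -0.157, -0.0], [-0.0, 0.002, -1.0]]
ft_force: [-1.0, -0.7, 0.7]
finger_gap: 0.0514
gripper_force: 0.3
```

Request:
jog_arm([
  [0.58,0,0.06,-0.03,0],
  [0.56,0,0.12,-0.06,0],
  [0.54,0,0.18,-0.08,0],
  [0.52,0,0.24,-0.1,0],
  [0.5,0,0.3,-0.12,0],
])

```text
clock: 14.0
tool_pos: [0.5301, -0.2706, 0.1174]
orientation: [[0.157, 0.988, 0.0], [0.988, -0.157, 0.0], [0.0, 0.0, -1.0]]
ft_force: [-0.8, -0.3, 0.6]
finger_gap: 0.0428
gripper_force: 0.1
```

Request:
jog_arm([
  [0.48,0,0.06,0,0],
  [0.46,0,0.12,0,0],
  [0.44,0,0.18,0,0],
  [0.42,0,0.22,0,0],
  [0.4,0,0.25,0,0],
])

```text
clock: 14.5
tool_pos: [0.5544, -0.2745, 0.1171]
orientation: [[0.157, 0.988, -0.0], [0.988, -0.157, 0.0], [0.0, -0.0, -1.0]]
ft_force: [-0.1, 0.3, 0.5]
finger_gap: 0.0345
gripper_force: 0.1
```

```bash
python3 - <<'E'
from h import *
import pickle
np.set_printoptions(precision=4,suppress=True)
s=telemetry.get_state();print(s["clock"],s["tool_pos"],s["finger_gap"],s["ft_force"],s["gripper_force"])
I=imaging.camera_info("wrist");w=snap("wrist","w9").astype(int);b=snap("scene","s9").astype(int);S=imaging.camera_info("scene")
# ascii of scene round the stand: dark/steel mask vs. table
u,v=map(int,proj(S,(.557,-.274,.10)));print(u,v)
g=b.max(2)
for y in range(v-45,v+60,4): print(y,' '.join('%3d'%g[y,x] for x in range(u-48,u+48,4)))
E
```

```text
14.5 [ 0.5544 -0.2745  0.1171] 0.03448936488995828 [-0.1254  0.3101  0.5365] 0.0709164735962986
200 191
146 129  21  17  24  21  19  15  20  20  16  23  23  29  23 113 124 130 130 129 124 126 120 126 123
150 132  23  27  25  23  23  20  21  26  19  18  22 126  22 136 129 131 128 129 123 124 126 128 126
154 125 131  13  25  22  22  21  24  24  24  23  25  18  25 139 127 130 130 133 128 126 127 124 126
158 129 125 104  17  24  21  22  20  23  25  21  28  22  15 138 127 132 124 126 127 126 127 124 127
162 123  81  76  88  17  16  21  23  19  22  27  23  21 118 129 125 131 125 128 129 128 128 126 129
166  66  97  94  83  21  24  25  25  23  21  38  24  20  97 127 130 126 129 129 127 130 128 126 126
170  85  95  94  92  23  41  24  23  23  25  36  34  22  19 131 129 128 127 129 129 129 131 131 126
174  84  96  88  50  69  57  24  20  21  25  25  39  38  38  38 135 125 125 130 126 126 132 132 123
178  87  69  71  70  52  37  52  26  24  24  26  31  32  21  33  68 126 128  85 114 123 130 128 127
182 127 130 134  31  55  24  28  26  29  27  19  44  37  35  35  30 115 115  32  18 131 130 128 
[... 1003 characters left out ...]

226 126 126 128 129 127 127 131 123 130 121  67  80 105  96  99  99  59  57  41  82  80  81  74  78
230 127 128 132 130 126 125 128 125 120 125 131 125 135 115  50  70  53  61  78  81  79  83  79  81
234 126 129 127 129 127 130 126 119 126 128 127 129 124 130 130  98  84  71  78  77  81  80  77  76
238 132 128 126 128 128 127 118 127 128 126 131 124 130 131 131  71  78  80  82  79  75  77  78  80
242 124 127 127 127 126 120 128 128 129 130 129 130 125 124 125  67  69  78 103  73 102  72  74  79
246 128 125 129 127 113 128 126 130 132 131 128 129 123 130 131 132 130 118 121 129 129 130 129 129
250 122 127 124 127 127 129 129 130 127 126 127 130 130 128 131 129 126 128 129 119 130 132 130 127
```

Request:
jog_arm([
  [0.3,0,0.03,0,0],
  [0.2,0,0.03,-0.02,0],
  [0.0,0,0.03,-0.02,0],
  [0.0,0,0.03,-0.02,0],
  [0.0,0,0.03,-0.02,0],
])

```text
clock: 15.1
tool_pos: [0.5554, -0.2749, 0.1196]
orientation: [[0.158, 0.987, -0.003], [0.987, -0.158, 0.0], [-0.0, -0.003, -1.0]]
ft_force: [-4.2, 0.7, 5.7]
finger_gap: 0.0112
gripper_force: 58.3
```

Request:
jog_arm([
  [0.0,0,0,0,0],
  [0.0,0,0,0,0],
  [0.0,0,0,0,0],
])

```text
clock: 15.4
tool_pos: [0.5554, -0.2749, 0.1196]
orientation: [[0.158, 0.987, -0.003], [0.987, -0.158, -0.0], [-0.0, -0.003, -1.0]]
ft_force: [-4.0, 0.3, 6.1]
finger_gap: 0.0112
gripper_force: 58.3
```

Request:
jog_arm([
  [0.0,0,0,-0.1,0],
  [0.0,0,0,-0.3,0],
  [0.0,0,0,-0.6,0],
  [0.0,0,0,-0.9,0],
  [0.0,0,0,-0.9,0],
])

```text
clock: 15.9
tool_pos: [0.5596, -0.2753, 0.2144]
orientation: [[0.157, 0.987, 0.008], [0.988, -0.157, -0.003], [-0.002, 0.008, -1.0]]
ft_force: [1.3, 0.2, -0.4]
finger_gap: 0.0116
gripper_force: 58.8
```

Request:
jog_arm([
  [0.0,0.2,0,-0.2,0],
  [0.0,0.6,-0.03,-0.3,0],
  [0.0,1,-0.03,-0.3,0],
  [0.0,1,-0.03,-0.3,0],
  [0.0,1,-0.03,-0.3,0],
])

```text
clock: 16.4
tool_pos: [0.57, -0.1745, 0.2394]
orientation: [[0.155, 0.988, 0.0], [0.988, -0.155, -0.0], [-0.0, 0.0, -1.0]]
ft_force: [-0.6, -1.0, -1.5]
finger_gap: 0.0111
gripper_force: 58.6
```

```bash
python3 - <<'E'
from h import *
np.set_printoptions(precision=4,suppress=True)
s=telemetry.get_state();print(s["clock"],s["tool_pos"],s["finger_gap"],s["ft_force"],s["gripper_force"]);p=s["tool_pos"]
b=snap("scene","s10").astype(int);S=imaging.camera_info("scene");g=b.max(2)
for k in(-.09,-.06,-.03,0): print(k,[proj(S,p+[0,dy,k]) for dy in(-.03,0,.03)])
u,v=map(int,proj(S,p+[0,0,-.05]))
for y in range(v-50,v+60,4): print(y,' '.join('%3d'%g[y,x] for x in range(u-48,u+48,4)))
print(u-48)
E
```

```text
16.4 [ 0.57   -0.1745  0.2394] 0.011114996658206415 [-0.5577 -1.001  -1.4705] 58.588582277297974
-0.09 [(np.float64(225.32445605027982), np.float64(186.8560162096269)), (np.float64(239.94669489555127), np.float64(188.30040315725464)), (np.float64(254.6578854046704), np.float64(189.75357676358703))]
-0.06 [(np.float64(221.9266696690262), np.float64(178.22957452864574)), (np.float64(237.01270673791535), np.float64(179.6938184734899)), (np.float64(252.19350394078748), np.float64(181.16725979414346))]
-0.03 [(np.float64(218.3017337977658), np.float64(169.02643625507744)), (np.float64(233.88194033716758), np.float64(170.51000289366416)), (np.float64(249.56330350031413), np.float64(172.0032017917386))]
0 [(np.float64(214.42608255683325), np.float64(159.18677135142582)), (np.float64(230.5339123616718), np.float64(160.68887044644396)), (np.float64(246.74996542490834), np.float64(162.20106165569905))]
126 124 125 130  16  26  22  22  24  17  24  25  26  24  20 126 123 126 128 126 125 123 125 126 122
130 124 124 126  74  25  20  23  26  26  22  21  21  24  40 127 126 126 126 126 118 125 125 12
[... 1909 characters left out ...]
 127 124 132  31  95  29  98  92  89  63  61  87 129 129 127 127 125 129 129 125 127 126 127 124
214 121 123 131  35  71  52 104  34  39  31  76  58 125 127 125 126 127 126 127 125 126 124 126  80
218 127 125  82  95  33  46 100  80  65  52  96 132 129 128 128 125 127 125 129 126 123 127  71  76
222 129 131  71 103  91  49  45  67  29  57  51 129 130 127 128 126 125 131 126 123 128 130  75  78
226 115 104  66 100 101  98 101 102  98 103 127 127 126 124 124 124 127  67  71  82 115  77  74  79
230 125 126 126 130 116  48  80 103  98  51 127 124 127 128 126 127 128 128 120  76  79  77  74  78
234 127 131 125 125 130 125 132 133 113 126 127 124 126 129 128 128 127 128 129 130  78  78  76  71
187
```

Request:
jog_arm([
  [0.0,0.3,-0.1,0,0],
  [0.0,0.65,-0.2,0,0],
  [0.0,1,-0.26,0,0],
  [0.0,1,-0.26,0,0],
])

```text
clock: 16.85
tool_pos: [0.5597, -0.0681, 0.2396]
orientation: [[0.152, 0.988, 0.001], [0.988, -0.152, 0.003], [0.003, 0.0, -1.0]]
ft_force: [0.5, 0.2, -1.5]
finger_gap: 0.0116
gripper_force: 58.6
```

Request:
jog_arm([
  [0.0,0.3,-0.1,0,0],
  [0.0,0.65,-0.2,0,0],
  [0.0,1,-0.26,0,0],
  [0.0,1,-0.26,0,0],
])

```text
clock: 17.25
tool_pos: [0.5497, 0.0345, 0.2396]
orientation: [[0.152, 0.988, 0.001], [0.988, -0.152, 0.003], [0.003, 0.0, -1.0]]
ft_force: [-0.4, 0.7, -0.4]
finger_gap: 0.011
gripper_force: 58.6
```

Request:
jog_arm([
  [0.0,0.3,-0.1,0,0],
  [0.0,0.65,-0.2,0,0],
  [0.0,1,-0.26,0,0],
  [0.0,1,-0.26,0,0],
])

```text
clock: 17.65
tool_pos: [0.5397, 0.1372, 0.2395]
orientation: [[0.152, 0.988, 0.0], [0.988, -0.152, 0.003], [0.003, -0.0, -1.0]]
ft_force: [0.2, -0.0, -0.8]
finger_gap: 0.0114
gripper_force: 58.6
```

Request:
jog_arm([
  [0.0,0.25,-0.06,0,-0.019],
  [0.0,0.5,-0.12,0,-0.038],
  [0.0,0.5,-0.12,0,-0.038],
  [0.0,0.5,-0.12,0,-0.038],
])

```text
clock: 18.05
tool_pos: [0.5366, 0.1826, 0.2388]
orientation: [[0.04, 0.999, -0.0], [0.999, -0.04, -0.001], [-0.001, -0.0, -1.0]]
ft_force: [0.7, -0.8, -1.2]
finger_gap: 0.011
gripper_force: 58.6
```

```bash
python3 - <<'E'
from h import *
import pickle
np.set_printoptions(precision=4,suppress=True)
s=telemetry.get_state();I=imaging.camera_info("wrist");w=snap("wrist","w11").astype(int);pickle.dump(I,open("w11.pkl","wb"))
O=s["orientation"];print(s["clock"],s["tool_pos"],np.degrees(np.arctan2(O[1,1],O[0,1])),s["finger_gap"])
m=((w[:,:,0]-w[:,:,2])>40).astype(np.uint8)*255
m=cv2.morphologyEx(m,cv2.MORPH_CLOSE,np.ones((15,15)))
m[200:]=0
for c in cv2.findContours(m,0,2)[0]:
    if cv2.contourArea(c)<800: continue
    R=cv2.minAreaRect(c);b=cv2.boxPoints(R);p=np.array([plane(I,*q,.012) for q in b]);print(R,'\n',b,'\n',p,p.mean(0),[np.linalg.norm(p[i]-p[i-1]) for i in(0,1)])
print(proj(I,(.5245,.2782,.018)),[proj(I,(.5245+x,.2782+y,.012)) for x in(-.098,.098) for y in(-.054,.054)])
E
```

```text
18.05 [0.5366 0.1826 0.2388] -2.3009941998779717 0.010980003930383696
((177.0, 187.49998474121094), (97.99998474121094, 22.999996185302734), -0.0) 
 [[128. 199.]
 [128. 176.]
 [226. 176.]
 [226. 199.]] 
 [[0.2718 0.1554 0.012 ]
 [0.2796 0.1871 0.012 ]
 [0.4094 0.1819 0.012 ]
 [0.4049 0.1501 0.012 ]] [0.3414 0.1686 0.012 ] [np.float64(0.13321579117953466), np.float64(0.032578294727464305)]
((551.5315551757812, 150.516357421875), (35.912010192871094, 79.4104232788086), 45.90938186645508) 
 [[510.52   165.2463]
 [567.5557 109.9929]
 [592.5432 135.7864]
 [535.5074 191.0398]] 
 [[0.7837 0.1813 0.012 ]
 [0.8432 0.248  0.012 ]
 [0.8817 0.2152 0.012 ]
 [0.8229 0.1447 0.012 ]] [0.8329 0.1973 0.012 ] [np.float64(0.0536401057365507), np.float64(0.08931235006203662)]
((627.4999389648438, 158.0), (81.99998474121094, 22.999996185302734), 90.0) 
 [[615.9999 117.    ]
 [638.9999 117.    ]
 [638.9999 199.    ]
 [615.9999 199.    ]] 
 [[0.9053 0.2371 0.012 ]
 [0.9339 0.236  0.012 ]
 [0.9653 0.1278 0.012 ]
 [0.9341 0.129  0.012 ]] [0.9347 0.1825 0.012 ] [np.float64(0.11192339348712554), np.float64(0.028620870172701294)]
((311.9771728515625, 91.99659729003906), (165.49322509765625, 97.06330108642578), 0.3744768798351288) 
 [[228.9151 139.9864]
 [229.5495  42.9252]
 [395.0392  44.0068]
 [394.4048 141.068 ]] 
 [[0.4197 0.2284 0.012 ]
 [0.4357 0.3384 0.012 ]
 [0.6274 0.3296 0.012 ]
 [0.6307 0.2186 0.012 ]] [0.5284 0.2788 0.012 ] [np.float64(0.2111855000247991), np.float64(0.11116721839685081)]
(np.float64(308.61795451895017), np.float64(94.69187706031897)) [(np.float64(234.62473591164837), np.float64(143.12110526175942)), (np.float64(222.41542613086216), np.float64(49.25952325636726)), (np.float64(388.1003353354909), np.float64(136.8704161585203)), (np.float64(390.90298299188305), np.float64(41.69446284282705))]
```

```bash
python3 - <<'E'
from h import *
import pickle
np.set_printoptions(precision=4,suppress=True)
I=pickle.load(open("w11.pkl","rb"))
w=cv2.imread("pics/w11.png")[:,:,::-1].astype(int)
m=(w[:,:,0]-w[:,:,2])>40
a=np.radians(-2.3);X=np.array([np.cos(a),np.sin(a),0]);Y=np.array([-np.sin(a),np.cos(a),0])
C=np.array([.5245,.2782,0])
for x,y in((-98,-54),(-98,54),(98,-54),(98,54),(-30,-54),(-30,54),(30,-54),(30,54)): print((x,y),proj(I,C+X*x*1e-3+Y*y*1e-3+[0,0,.012]))
for r0 in list(range(38,150,4)):
    d=np.diff(np.r_[0,m[r0,200:420].astype(int),0]); st=np.where(d==1)[0]+200; en=np.where(d==-1)[0]+199
    print(r0,[(int(i),int(j)) for i,j in zip(st,en) if j-i>1])
E
```

```text
(-98, -54) (np.float64(232.58456869543073), np.float64(140.0290057879675))
(-98, 54) (np.float64(223.85447541102877), np.float64(45.4493248780893))
(98, -54) (np.float64(386.24389410687326), np.float64(140.0525211620619))
(98, 54) (np.float64(392.59207820979134), np.float64(45.44905260478592))
(-30, -54) (np.float64(285.88620101839376), np.float64(140.03716284462877))
(-30, 54) (np.float64(282.38554620079833), np.float64(45.44923043294054))
(30, -54) (np.float64(332.9247693492762), np.float64(140.04436142843232))
(30, 54) (np.float64(334.03991351380284), np.float64(45.44914708397158))
38 []
42 []
46 [(234, 239), (243, 256), (264, 268), (391, 395)]
50 [(259, 293), (319, 354), (390, 395)]
54 [(278, 287), (330, 339), (390, 394)]
58 [(279, 288), (330, 339), (390, 394)]
62 [(279, 288), (330, 339), (389, 394)]
66 [(279, 288), (330, 339), (389, 393)]
70 [(279, 288), (330, 339), (389, 393)]
74 [(279, 288), (330, 339), (389, 393)]
78 [(279, 288), (330, 338), (389, 392)]
82 [(279, 288), (329, 338), (388, 392)]
86 [(280, 288), (329, 338), (388, 392)]
90 [(280, 288), (329, 338), (388, 391)]
94 [(280, 288), (329, 338), (387, 391)]
98 [(280, 289), (329, 338), (387, 391)]
102 [(280, 289), (329, 338), (387, 391)]
106 [(280, 289), (329, 338), (386, 390)]
110 [(281, 289), (329, 338), (386, 390)]
114 [(281, 289), (329, 338), (386, 390)]
118 [(281, 289), (329, 338), (385, 390)]
122 [(281, 289), (329, 338), (385, 389)]
126 [(230, 232), (281, 289), (329, 337), (385, 389)]
130 [(229, 237), (281, 289), (329, 337), (377, 389)]
134 [(230, 242), (281, 290), (329, 337), (377, 389)]
138 [(230, 388)]
142 []
146 []
```

```bash
python3 - <<'E'
from h import *
I=imaging.camera_info("top")
t=cv2.imread("pics/top0.png")[:,:,::-1].astype(int); m=(t[:,:,0]-t[:,:,2])>30
for c0 in range(178,230,4):
    d=np.diff(np.r_[0,m[150:260,c0].astype(int),0]); st=np.where(d==1)[0]+150; en=np.where(d==-1)[0]+149
    print(c0,[(int(i),int(j),round(float(plane(I,c0,i-.5,.012)[0]),4),round(float(plane(I,c0,j+.5,.012)[0]),4)) for i,j in zip(st,en) if j-i>1])
E
```

```text
178 [(238, 242, 0.4394, 0.4272)]
182 [(186, 194, 0.5664, 0.5443), (212, 216, 0.5028, 0.4906), (237, 242, 0.4419, 0.4274)]
186 [(162, 167, 0.6256, 0.6108), (188, 192, 0.5616, 0.5494), (213, 216, 0.5005, 0.4907), (237, 242, 0.4421, 0.4276)]
190 [(163, 167, 0.6233, 0.611), (188, 192, 0.5618, 0.5495), (213, 216, 0.5006, 0.4909), (238, 242, 0.4398, 0.4277)]
194 [(163, 168, 0.6235, 0.6087), (189, 192, 0.5595, 0.5497), (213, 217, 0.5008, 0.4886), (238, 243, 0.44, 0.4255)]
198 [(163, 168, 0.6236, 0.6088), (189, 192, 0.5597, 0.5498), (213, 217, 0.501, 0.4888), (238, 243, 0.4402, 0.4256)]
202 [(163, 168, 0.6238, 0.609), (189, 193, 0.5598, 0.5476), (214, 218, 0.4987, 0.4865), (238, 243, 0.4403, 0.4258)]
206 [(164, 169, 0.6215, 0.6067), (189, 193, 0.56, 0.5477), (214, 217, 0.4988, 0.4891), (239, 243, 0.4381, 0.426)]
210 [(164, 168, 0.6216, 0.6093), (190, 193, 0.5577, 0.5479), (214, 218, 0.499, 0.4868), (239, 244, 0.4382, 0.4237)]
214 [(164, 169, 0.6218, 0.607), (190, 193, 0.5578, 0.548), (214, 218, 0.4992, 0.487), (239, 244, 0.4384, 0.4239)]
218 [(164, 169, 0.622, 0.6072), (190, 193, 0.558, 0.5482), (215, 218, 0.4969, 0.4871), (239, 244, 0.4385, 0.424)]
222 [(164, 169, 0.6221, 0.6073), (190, 194, 0.5582, 0.5459), (202, 241, 0.5288, 0.4314)]
226 [(165, 185, 0.6198, 0.5681)]
```

Request:
jog_arm([
  [0.0,0.3,-0.06,0,0],
  [0.0,0.65,-0.12,0,0],
  [0.0,0.95,-0.16,0,0],
  [0.0,0.95,-0.16,0,0],
  [0.0,0.95,-0.16,0,0],
])

```text
clock: 18.6
tool_pos: [0.5243, 0.2784, 0.2389]
orientation: [[0.04, 0.999, -0.0], [0.999, -0.04, -0.001], [-0.001, -0.0, -1.0]]
ft_force: [0.5, -0.8, -1.5]
finger_gap: 0.0111
gripper_force: 58.6
```

Request:
jog_arm([
  [0.0,0,0,0.2,0],
  [0.0,0,0,0.4,0],
  [0.0,0,0,0.55,0],
  [0.0,0,0,0.55,0],
])

```text
clock: 19.0
tool_pos: [0.5239, 0.276, 0.1821]
orientation: [[0.042, 0.999, -0.003], [0.999, -0.042, -0.004], [-0.004, -0.003, -1.0]]
ft_force: [-0.4, -0.9, -0.1]
finger_gap: 0.0117
gripper_force: 58.4
```

```bash
python3 - <<'E'
from h import *
np.set_printoptions(precision=4,suppress=True)
s=telemetry.get_state();O=s["orientation"];print(s["clock"],s["tool_pos"],s["ft_force"],s["finger_gap"],1e3*O.T@(np.array([.5245,.2782,.169])-s["tool_pos"]),np.degrees(np.arctan2(O[1,1],O[0,1])))
p=s["tool_pos"];S=imaging.camera_info("scene");g=snap("scene","s12").astype(int).max(2)
for k in(-.1,-.09,-.03,.035): print(k,[np.round(proj(S,p+[dx,dy,k]),1) for dx in(-.006,.006) for dy in(-.03,.03)])
E
```

```text
19.0 [0.5239 0.276  0.1821] [-0.4081 -0.8744 -0.087 ] 0.011658822290524829 [ 2.281   0.5683 13.1165] -2.421988457231522
-0.1 [array([445.2, 204.7]), array([474.1, 207.5]), array([445.4, 209.5]), array([474.6, 212.4])]
-0.09 [array([446.3, 202.2]), array([475.6, 205. ]), array([446.6, 207.1]), array([476., 210.])]
-0.03 [array([453.7, 186.2]), array([484.9, 189.1]), array([454. , 191.3]), array([485.4, 194.3])]
0.035 [array([462.8, 166.5]), array([496.4, 169.5]), array([463.2, 171.7]), array([497.1, 174.8])]
```

Request:
jog_arm([
  [0.0,0,0,0.05,0],
  [0.0,0,0,0.1,0],
  [0.0,0,0,0.15,0],
  [0.0,0,0,0.2,0],
  [0.0,0,0,0.2,0],
])

```text
clock: 19.55
tool_pos: [0.5234, 0.2794, 0.1635]
orientation: [[0.039, 0.999, -0.001], [0.999, -0.039, -0.001], [-0.001, -0.001, -1.0]]
ft_force: [0.2, 0.5, -0.6]
finger_gap: 0.0114
gripper_force: 58.5
```

Request:
jog_arm([
  [0.0,0,0,0.05,0],
  [0.0,0,0,0.1,0],
  [0.0,0,0,0.15,0],
  [0.0,0,0,0.2,0],
  [0.0,0,0,0.2,0],
])

```text
clock: 20.05
tool_pos: [0.5242, 0.2793, 0.1436]
orientation: [[0.039, 0.999, 0.0], [0.999, -0.039, -0.0], [-0.0, 0.0, -1.0]]
ft_force: [3.4, -0.6, -3.1]
finger_gap: 0.0115
gripper_force: 58.2
```

Request:
jog_arm([
  [0.0,0,0.01,0.04,0],
  [0.0,0,0.01,0.07,0],
  [0.0,0,0.01,0.1,0],
  [0.0,0,0.01,0.1,0],
])

```text
clock: 20.45
tool_pos: [0.5251, 0.2794, 0.1345]
orientation: [[0.039, 0.999, 0.001], [0.999, -0.039, -0.0], [-0.0, 0.001, -1.0]]
ft_force: [1.6, -2.2, 2.6]
finger_gap: 0.0112
gripper_force: 59.1
```

Request:
jog_arm([
  [0.0,0,0,0.03,0],
  [0.0,0,0,0.06,0],
  [0.0,0,0,0.09,0],
  [0.0,0,0,0.12,0],
  [0.0,0,0,0.12,0],
])

```text
clock: 20.95
tool_pos: [0.5249, 0.2793, 0.1223]
orientation: [[0.039, 0.999, 0.0], [0.999, -0.039, -0.0], [-0.0, 0.0, -1.0]]
ft_force: [2.6, -2.0, 1.2]
finger_gap: 0.0115
gripper_force: 58.9
```

Request:
jog_arm([
  [0.0,0,0,0.02,0],
  [0.0,0,0,0.04,0],
  [0.0,0,0,0.06,0],
  [0.0,0,0,0.07,0],
  [0.0,0,0,0.07,0],
])

```text
clock: 21.45
tool_pos: [0.5249, 0.2793, 0.115]
orientation: [[0.039, 0.999, -0.0], [0.999, -0.039, -0.0], [-0.0, -0.0, -1.0]]
ft_force: [2.8, -2.5, -2.1]
finger_gap: 0.0115
gripper_force: 58.5
```

Request:
jog_arm([
  [0.0,0,0,0.02,0],
  [0.0,0,0,0.03,0],
  [0.0,0,0,0.03,0],
])

```text
clock: 21.75
tool_pos: [0.5248, 0.2793, 0.1121]
orientation: [[0.039, 0.999, 0.0], [0.999, -0.039, -0.0], [-0.0, 0.0, -1.0]]
ft_force: [3.8, -3.4, -0.1]
finger_gap: 0.0112
gripper_force: 58.7
```

Request:
jog_arm([
  [0.0,0,0,0.02,0],
  [0.0,0,0,0.04,0],
  [0.0,0,0,0.04,0],
])

```text
clock: 22.05
tool_pos: [0.5254, 0.2795, 0.1114]
orientation: [[0.039, 0.999, 0.003], [0.999, -0.039, -0.0], [-0.0, 0.003, -1.0]]
ft_force: [-1.4, -9.5, 26.6]
finger_gap: 0.0114
gripper_force: 63.2
```

Request:
jog_arm([
  [0.0,0,0,0.02,0],
  [0.0,0,0,0.04,0],
  [0.0,0,0,0.04,0],
])

```text
clock: 22.35
tool_pos: [0.5262, 0.2796, 0.1112]
orientation: [[0.04, 0.999, 0.007], [0.999, -0.04, -0.0], [0.0, 0.007, -1.0]]
ft_force: [-7.5, -15.7, 57.5]
finger_gap: 0.0111
gripper_force: 69.1
```

Request:
jog_arm([
  [0.0,0,0,-0.04,0],
  [0.0,0,0,-0.06,0],
  [0.0,0,0,-0.06,0],
])

```text
clock: 22.65
tool_pos: [0.525, 0.2794, 0.1115]
orientation: [[0.039, 0.999, 0.001], [0.999, -0.039, -0.0], [-0.0, 0.001, -1.0]]
ft_force: [0.9, -6.2, 16.0]
finger_gap: 0.0113
gripper_force: 61.0
```

Request:
jog_arm([
  [0.2,0,0,0,0],
  [0.3,0,0,0,0],
  [0.3,0,0,0,0],
  [0.3,0,0,0,0],
])

```text
clock: 23.05
tool_pos: [0.5241, 0.28, 0.1098]
orientation: [[0.038, 0.999, -0.001], [0.999, -0.038, 0.0], [0.0, -0.001, -1.0]]
ft_force: [0.5, 0.5, -0.1]
finger_gap: 0.0255
gripper_force: 0.0
```

Request:
jog_arm([
  [0.3,0,0,-0.2,0],
  [0.3,0,0,-0.5,0],
  [0.3,0,0,-0.9,0],
  [0.3,0,0,-1,0],
  [0.3,0,0,-1,0],
])

```text
clock: 23.55
tool_pos: [0.5252, 0.2804, 0.2119]
orientation: [[0.039, 0.999, 0.003], [0.999, -0.039, 0.002], [0.002, 0.003, -1.0]]
ft_force: [-0.6, 0.3, 0.3]
finger_gap: 0.0258
gripper_force: 0.0
```

Request:
jog_arm([
  [0.3,-0.4,0,-0.2,0],
  [0.3,-0.8,0,-0.3,0],
  [0.3,-0.8,0,-0.3,0],
])

```text
clock: 23.85
tool_pos: [0.5225, 0.1931, 0.2394]
orientation: [[0.046, 0.999, -0.001], [0.999, -0.046, -0.005], [-0.005, -0.001, -1.0]]
ft_force: [-0.3, 0.0, -0.5]
finger_gap: 0.0255
gripper_force: 0.0
```

```bash
python3 - <<'E'
from h import *
np.set_printoptions(precision=4,suppress=True)
s=telemetry.get_state();print(s["clock"],s["tool_pos"],s["ft_force"],s["finger_gap"])
I=imaging.camera_info("wrist");w=snap("wrist","w13").astype(int);g=w.max(2);T=imaging.camera_info("top")
a=np.radians(-2.3);X=np.array([np.cos(a),np.sin(a),0]);Y=np.array([-np.sin(a),np.cos(a),0]);C=np.array([.5245,.2782,0])
for k in(-60,0,60):
  print(k,[np.round(proj(I,C+X*(k+x)*1e-3+Y*y*1e-3+[0,0,.148]),1) for x in(-6,6) for y in(-30,30)])
c=[np.round(proj(I,C+X*k*1e-3+[0,0,.148])).astype(int) for k in(-60,0,60)]; v=c[1][1]
for y in range(v-32,v+44,4): print(y,' '.join('%3d'%g[y,x] for x in range(c[0][0]-20,c[2][0]+24,5)))
print(c[0][0]-20)
E
```

```text
23.85 [0.5225 0.1931 0.2394] [-0.3113  0.0409 -0.5421] 0.025482079075574943
-60 [array([237.9, 138.8]), array([230.2,  56.4]), array([252.8, 138.7]), array([246.4,  56.3])]
0 [array([312.4, 138.4]), array([311.1,  55.9]), array([327.3, 138.3]), array([327.3,  55.8])]
60 [array([387. , 137.9]), array([392.2,  55.3]), array([401.9, 137.9]), array([408.4,  55.2])]
67 224 223 185 127 129 111  43  42  86  99 170  99 164 166 143 144 166 140  73  78  80  74 113 165 139 138 150 168 118 139 100  98  40  39  58  80 101 151 223 223
71 223 224 213 127 130 117  33  43  43  68 170  98 162 164 147 148 165 141  74  78  80  75 112 166 139 143 155 166  87 141  96  39  38  32  62  80  79 169 224 223
75 223 224 216 128 130 124  30  43  43  43 119  95 163 164 144 145 164 134  81  77  78  72 108 166 137 141 154 166  95 128  66  37  39  30  64  80  79 193 224 224
79 223 223 220 127 130 129  30  41  42  42  76  87 162 164 145 147 164 166  68  78  79  68 139 166 138 143 156 167  90  80  41  39  39  30  69  79  79 199 224 224
83 224 224 223 127 131 130  32  65  51  48  73 163 164 165 150 149 164 166 106  79  
[... 1674 characters left out ...]
  39  39  37  37  78  78 121 224 224 225
127 223 188 146 136  75  76  62  36  43  44  75 138 118 163 138 143 152 145 114  76  77  75 120 165 149 152 165 165  92 120  38  39  40  41  78  77 138 224 225 224
131 180 145 146 138  75  75  67  43  41  50 102 148 109 163 132 141 149 146 116  76  76  74 123 166 145 146 166 164 100 124  65  40  38  45  77  83 169 225 225 224
135 147 146 147 140  74  74  69  54 106 125 125 133 108 163 132 144 155 151 125  81  90  99 136 166 145 148 165 161  93 126 125 122  70  50  78 127 201 225 224 225
139 146 146 147 146 119  78 128 140 137 138 139 132 161 163 142 155 160 161 139 139 139 139 153 164 157 156 192 172 146 138 140 141 141 136 172 181 222 225 224 225
222
```

```bash
python3 -c "
from workcell import r
print(r.hand_in())"
```

```text
the job is handed in; nothing more can be done
None
```

I leaned the grater insert in the draining stand, let go for over half a second, then regripped it and pushed it into the empty middle slot until it hit a hard stop (57 N). The last wrist image shows it upright, level with its neighbours and clear of the gripper; the job is handed in at about 24 s, but no verdict came back.

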